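# Clamp a drum-shaker barrel in the sanding cradle

## Robot

A 6-joint arm with a two-finger parallel gripper is mounted at the origin on the work surface. World frame = base frame: x ahead of the robot, y to its left, z up, the work surface at z = 0. Lengths are in mm, angles in rad, forces in N, time in s.
With the tool pointing down it reaches from about 350 to 875 mm from the base axis. Payload 15.5 kg.
Tool frame: the origin (TCP) lies between the finger pads; the fingertips stand 25 mm ahead of it and the grasp point (between the pads) lies 6 mm ahead of it (bot.finger_overhang is the distance from the TCP to the fingertips, in mm); z points along the fingers, y is the line along which they close (so a half turn about z gives the same grasp; the last joint's range is limited). The gripper opens to 85 mm and grips with 20 to 120 N. Pads are 22 mm wide; open, the fingers measure 114 mm over their backs; the gripper's body (76 mm by 85 mm) begins 54 mm behind the grasp point. The pads swing forward as they close: fully open they stand 13 mm farther back than shut.
Start: joints at [1.208, 0.494, 1.345, -0, 1.302, -0.096], TCP at [164.774, 602.89, 256.277] pointing down, gripper open.
Joint ranges: [-2.91, 2.91], [-0.82, 2.16], [0.22, 2.67], [-1.22, 4.37], [0.12, 2.79], [-3.08, 3.08]. Speed limits (rad/s): [1.89, 1.89, 2.57, 3.01, 3.01, 3.01].

## Interface

Orientations are given as [roll, pitch, yaw] about the fixed x, y, z axes, in that order (R = Rz(yaw) Ry(pitch) Rx(roll)).
In Python, from rig import bot gives the robot as it stands.
- The arm moves only by the tool apply_moves, never from a script. Its argument "commands" is a list of rows, each a list of 6 numbers: the shift along the world's x, y, z as a fraction of full scale, then the turn, a rotation vector about the world's x, y, z as a fraction of full scale. In form: [[x, y, z, ax, ay, az], ...]. A call has 1 to 12 rows; each row is the pose to reach, as a shift and turn from the pose commanded when the call began; what a row does not reach only later rows make up. Full scale, the value 1, is 0.25 m for a shift and pi/2 rad for a turn. A row lasts 1/12 s, in which the tool goes at most 41.7 mm and 7.16 degrees, less where a joint would pass 70% of its speed; a pose out of reach is approached as far as the arm can. A call with a number of a shift or a turn outside -1 to 1 is refused whole. A call with a gripper value outside its range is refused whole. "jaw" is the closure, from -1 (fully open) to 1 (shut), so that 0 is half open, set as the call begins (left out, the last holds). The fingers move at their own pace and stop on an object; the grip force is fixed at half the most. Time passes only in rows, so rows that repeat a pose let the fingers close. It gives the time, the measured TCP pose, the force, the opening and the grip force at its end, in the units of the state.
- bot.state(): the state, without advancing time (a new reading comes with each control period).
- bot.capture(name): name is "scene" or "side" or "wrist"; returns the picture (420x560x3 uint8, blue, green, red); there is no depth.
- bot.camera_info(name): a dict with "fov_y" (degrees; the focal length in pixels is half the picture's height over the tangent of half this angle, whatever the lens; pixels are square), "cx", "cy" (the principal point, pixels), "R" (3x3) and "t" (3): a world point X has camera coordinates R X + t; the wrist camera has in their place "mount" (4x4, takes a point from camera to tool coordinates, whose origin is the TCP and whose axes are the flange's). Camera axes: x right, y down, z forward; pixel columns grow to the right and rows downward; lengths in mm; the calibration is good to about 2 mm. The wrist camera is an equidistant fisheye: a pixel r from the principal point sees the ray r / f radians off the axis. A picture is of the moment at which its call begins: read the wrist's pose just before it. camera_info takes no time and is no camera call.
- bot.sign_off(): hands the job in; it is judged then, once.
The state is a dict: "t": time; "qpos": joint angles; "joint_vel": joint speeds; "effort": joint torques, N m; "tool_pos": TCP position; "tcp_rot": TCP orientation; "contact_force": force on the tool from outside, world axes, zero at the start; "torque": the same for the moment, N m; "width": finger opening in mm; "finger_force": force on a finger pad.
Only numpy, scipy, OpenCV 4.12 (cv2) and the standard library are available. Lean on these libraries where they do the work, as an engineer would, in place of code of your own. Each camera call takes 0.05 s, during which the arm holds its last target. There are 200 camera calls.

## Task

Get the wooden barrel ready for sanding: lift the sprung blue clamp bar of the orange sloping cradle out of its fork and turn it well aside, up the slope, lay the barrel in the V of the cradle with its lower end against the steel end stop, then bring the bar back over the barrel and lower it into its fork so that the pad presses on the barrel. Never let go of the bar while it is raised, do not drop the barrel, and leave everything else on the bench alone. Finish with the gripper clear.

Things in the scene. Friction and masses are not known exactly. Their poses are not given: they have to be found in the camera images.
- bed: Orange sloping cradle, fixed. Origin: the SEAT CENTRE, where the barrel's middle must lie. x: along the seated barrel, UP the slope (0.40 rad = 22.9 deg above level), away from the robot; y: level, left; z: square to the plate, up, leaning to the robot. Plate 210 x 120 mm, top at z = -48 mm. Two 90-degree V blocks, 24 mm long, at x = -58 and 58, up to z = -7, y = +-35: 92 mm free between them.
- stop (a point): Middle of the top edge of the steel end stop's face, at the cradle's lower end: x = -80, z = -5 mm in the frame of bed. The stop is 56 mm wide and 8 mm thick. The barrel's lower end goes against it.
- keeper: The fork: two dark steel prongs behind the post, at y = 125 to 143 mm of bed, 20 mm apart along x, rising to z = 47 mm. They hold the 14 mm wide tail of the bar. Origin and axes as bed. Fixed.
- clamp_bar: Blue bar, 18 mm wide, 12 thick, on a 16 mm steel post at x = 0, y = 95 mm of bed (post top z = 82). Origin on the post's axis at the bar's underside, which is at z = 21 mm + lift of bed; -y axis along the bar to the knob (145 mm), z along the post. Rubber pad (22 x 34, 10 mm thick) under it 95 mm from the post; tail 50 mm behind the post.
- knob_grip (a point): Point on the axis of the red knob that stands on the bar's free end, 28 mm above the bar's top (40 mm above its underside): pinch here. The knob is a sleeve 24 mm thick, 46 mm tall (top 18 mm above this point), along the z of bed. It spins freely on its pin, so the gripper can keep its heading while the bar turns.
- bar_lift (a joint): Height of the bar along the post, m: 0 (down, cradle empty) to 0.045 (limit). A spring pulls it down with 8 N at 0 to 13 N at 0.045, plus 3 N of weight. About 0.010 (0.008 to 0.014) when the soft pad rests on a seated barrel. Above 0.026 the tail clears the fork and the bar can turn. If let go it snaps down.
- bar_turn (a joint): Turn of the bar about the post, rad. 0: square across the cradle, in line with the fork (free play about 0.08 either way). Growing: the knob swings up the slope; 1.57: it points straight up the slope beside the cradle; limit 1.75. Its friction (0.2 N m) keeps it at any turn. Turned aside, it can be let down to lift 0 and stays there.
- barrel: Turned light-wood barrel with dark rings near both ends, 50 mm thick, 160 mm long, 0.14 to 0.28 kg. Origin at its centre, x along its length (either end may go up the slope; y and z mean nothing). It starts lying level in the rack, its axis 58 mm above the bench.
- rack: Low wooden rack, fixed (base 150 x 85 x 12 mm, origin under its centre), with two V supports 24 mm long at x = -55 and 55 mm, up to 51 mm above the bench; x along the barrel: 86 mm free between them for the fingers.
- glue: White glue bottle, 52 mm thick, 150 mm tall, standing between cradle and rack. Origin under its base. Leave it.
- sandblock: Cork sanding block, 100 x 60 x 32 mm, between cradle and rack. Origin under its base. Leave it.
- drum: Small wooden goblet drum, 106 mm thick, 150 mm tall, at the back. Origin under its base. Leave it.
- cup: Green plastic cup, 80 mm wide, 100 mm tall, on the left. Origin under its base. Leave it.
- tin: Tin with a red label, 74 mm thick, 100 mm tall, at the back. Origin under its base. Leave it.
- chisel: Screwdriver with a dark wooden handle, about 200 mm long, lying on the right. Leave it.
- mallet: Hammer, about 300 mm long, lying on the left. Leave it.
Mind the look-alikes: they are no part of the job. Leave any pink or turquoise look-alike of the barrel alone.

How it is judged:
By the outcome, as a careful person would: the job done as asked, in the order asked, and still so for the second after the job is handed in, with the robot touching nothing.
It also fails if it takes over 72 s, if anything falls off the work surface, if the arm or the gripper's body presses on something with over 40 N, if the wrist force passes 120 N, or if a joint passes its speed limit or range.

## Working session

There is one attempt and no reset: what is moved stays moved. The work goes in short steps, Python scripts to look and compute and a tool call to move; the robot and the scene stay as the last step left them, time stands still between calls to the robot, and variables do not carry over. Pictures are saved under pics/ and viewed, at most 10 in all, crops included, and the job is handed in when it is done.

Besides the shell and the picture viewer there is one more tool, called after "Call:" as name([rows], argument=value, ...), one row to a line, values as JSON. apply_moves: Moves the arm, as the interface text tells. Its arguments: {"type":"object","properties":{"commands":{"type":"array"},"jaw":{"type":"number"}},"required":["commands"]}

```bash
mkdir -p pics; ls; python3 - <<'E'
from rig import bot
import cv2,numpy as np
for n in ("scene","side"):
    im=bot.capture(n); cv2.imwrite(f"pics/{n}0.png",im)
    i=bot.camera_info(n); print(n,{k:np.round(v,4).tolist() for k,v in i.items()})
i=bot.camera_info("wrist");print({k:np.round(v,4).tolist() for k,v in i.items()})
print(bot.state())
E
```

```text
pics
scene {'fov_y': 48.9233, 'cx': 280.4248, 'cy': 211.8358, 'R': [[0.8298, 0.558, 0.008], [0.4518, -0.6633, -0.5966], [-0.3276, 0.4986, -0.8025]], 't': [-470.9389, -185.5963, 1568.6913]}
side {'fov_y': 42.0637, 'cx': 277.3744, 'cy': 209.7958, 'R': [[0.7006, -0.7135, 0.009], [-0.5035, -0.5033, -0.7023], [0.5056, 0.4875, -0.7119]], 't': [-429.6414, 413.9653, 1772.4898]}
{'fov_y': 65.7065, 'cx': 279.9543, 'cy': 209.7144, 'mount': [[-0.0005, -0.945, -0.3272, 85.7203], [1.0, -0.0005, -0.0001, 0.2908], [-0.0001, -0.3272, 0.945, -117.7848], [0.0, 0.0, 0.0, 1.0]]}
{'t': 0.1, 'qpos': array([ 1.20849065e+00,  4.94122859e-01,  1.34601700e+00, -1.66045440e-05,
        1.30250582e+00, -9.54696688e-02]), 'joint_vel': array([-1.39629008e-03, -1.49032947e-03, -1.05616868e-03,  1.14988466e-03,
        5.97307132e-05, -1.11712357e-03]), 'effort': array([ 1.42299723e-03, -8.83585811e+01, -3.84561253e+01, -1.50167184e-04,
        5.20739399e-03,  6.55390477e-05]), 'tool_pos': array([164.68709418, 602.63036595, 255.77641923]), 'tcp_rot': array([-3.14054291e+00, -8.44455187e-05,  2.87476101e+00]), 'contact_force': array([-0.22282792,  0.25607553,  0.20729527]), 'torque': array([-0.02929786, -0.00109996, -0.00085268]), 'finger_force': 0.0, 'width': 85.34107650822233}
```

View pics/scene0.png

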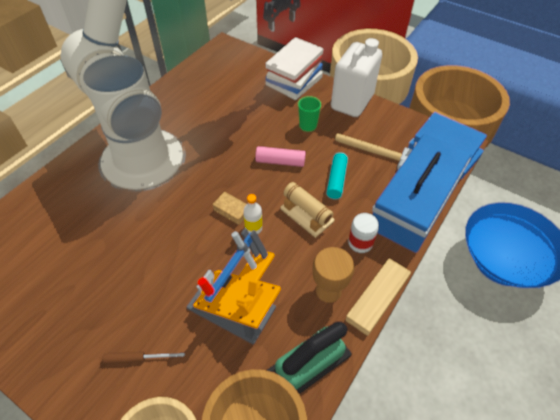

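View pics/side0.png

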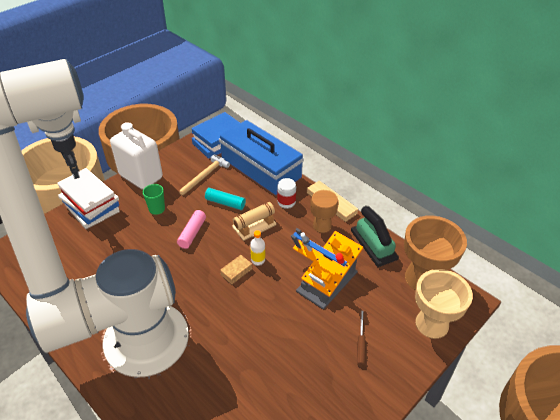

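The scene view shows the wooden barrel in its rack at about (307,205). The look-alikes are pink at (280,157) and turquoise at (337,175). The cradle is at (237,290) with the red knob at (206,286), the glue at (253,215) and the cork at (229,208). In the side view the barrel is at (254,220) and the cradle at (330,265), with the knob at (339,258). By the description I choose the light-wood barrel with dark rings, and I'll check it in enlarged crops.

```bash
python3 - <<'E'
import cv2
a=cv2.imread("pics/scene0.png")[175:345,175:345]; b=cv2.imread("pics/side0.png")[190:310,225:375]
cv2.imwrite("pics/c1.png",cv2.resize(a,None,fx=3.5,fy=3.5,interpolation=cv2.INTER_CUBIC))
cv2.imwrite("pics/c2.png",cv2.resize(b,None,fx=5,fy=5,interpolation=cv2.INTER_CUBIC))
E
```

```text
(no output)
```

View pics/c1.png

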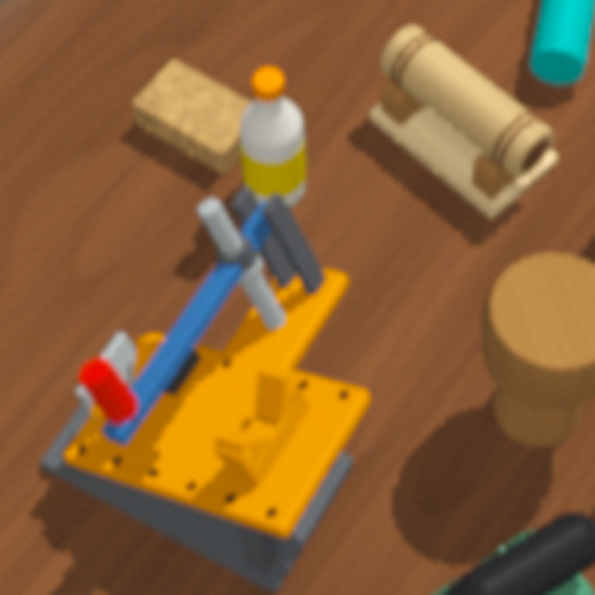

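View pics/c2.png

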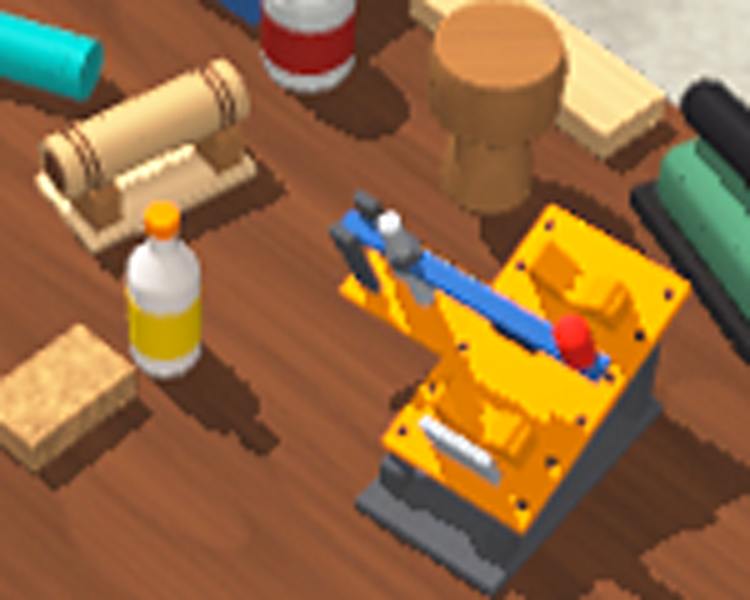

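The crops confirm the barrel: light wood with dark rings, end face at c1 (536,156) and opposite face at c2 (57,172). The post top is at c1 (209,208) and c2 (388,222), and the knob top is at c1 (94,371) and c2 (573,328). The plate corners are visible in both crops, so I'll fit the poses from these.

```bash
cat > h.py <<'E'
import numpy as np
from rig import bot
from scipy.spatial.transform import Rotation as Ro
from scipy.optimize import least_squares
def f(i): return 210/np.tan(np.radians(i["fov_y"])/2)
def proj(n,X):
    i=bot.camera_info(n); c=np.asarray(i["R"])@X+np.ravel(i["t"]); return np.array([i["cx"],i["cy"]])+f(i)*c[:2]/c[2]
def projw(X,pos,rpy):
    i=bot.camera_info("wrist"); M=np.array(i["mount"]); p=Ro.from_euler('xyz',rpy).inv().apply(X-pos)
    c=M[:3,:3].T@(p-M[:3,3]); r=np.hypot(*c[:2]); return np.array([i["cx"],i["cy"]])+f(i)*np.arctan2(r,c[2])*c[:2]/r
def bedR(yaw): return Ro.from_euler('xyz',[0,-0.4,yaw]).as_matrix()
E
cat > fit.py <<'E'
from h import *
s=lambda u,v:("scene",(np.array([u,v])+.5)/3.5-.5+175)
d=lambda u,v:("side",(np.array([u,v])+.5)/5-.5+[225,190])
B=[(s(95,371),(0,-50,79)),(s(209,208),(0,95,82)),(s(370,393),(105,60,-48)),(s(290,533),(105,-60,-48)),(s(67,455),(-105,-60,-48)),
(d(388,222),(0,95,82)),(d(573,325),(0,-50,79)),(d(553,207),(105,60,-48)),(d(690,288),(105,-60,-48)),(d(522,530),(-105,-60,-48)),(d(383,440),(-105,60,-48)),(d(462,443),(-84,0,-5))]
def res(p): return np.ravel([proj(c,bedR(p[3])@np.array(q)+p[:3])-u for (c,u),q in B])
r=least_squares(res,[600,0,100,0.],x_scale=[100,100,100,1],loss='soft_l1'); print("bed",r.x.round(3)); print(res(r.x).reshape(-1,2).round(1).tolist())
A=[(s(536,156),80),(d(57,172),-80),(s(402,50),-80+2),(d(232,85),80-2)]
def rb(p): return np.ravel([proj(c,np.array([p[0]+q*np.cos(p[2]),p[1]+q*np.sin(p[2]),58]))-u for (c,u),q in A])
r2=least_squares(rb,[600,200,0.],x_scale=[100,100,1]); print("barrel",r2.x.round(3),rb(r2.x).reshape(-1,2).round(1).tolist())
G=[(s(268,78),150),(d(163,215),150)]
r3=least_squares(lambda p:np.ravel([proj(c,np.array([p[0],p[1],q]))-u for (c,u),q in G]),[600,100.]);print("glue",r3.x.round(1),r3.fun.round(1))
R=bedR(r.x[3]);P=lambda *q:(r.x[:3]+R@np.array(q)).round(1)
print("knob",P(0,-50,61),"post",P(0,95,21),"posttop",P(0,95,82))
E
python3 fit.py
```

```text
bed [ 5.90377e+02 -2.68132e+02  1.32490e+02  9.90000e-02]
[[0.3, 0.9], [0.4, 0.4], [0.2, -0.5], [-1.3, 0.3], [-1.3, 1.2], [0.2, -0.0], [-0.6, 0.9], [-0.9, -1.4], [0.4, -1.4], [-0.0, -0.1], [-0.7, -0.1], [-1.2, -0.9]]
barrel [ 5.93495e+02  1.08238e+02 -1.97000e-01] [[0.2, 0.1], [-0.3, -0.5], [-0.1, 0.5], [-0.4, 0.4]]
glue [484.3 -24.6] [-0.3  0.5 -0.4 -0.6]
knob [ 571.7 -320.2  188.7] post [ 572.8 -174.4  151.8] posttop [ 549.2 -176.8  208. ]
```

```bash
cat >> h.py <<'E'
BED=np.array([590.4,-268.1,132.5]);BY=0.099;BR=bedR(BY)
bed=lambda *q: BED+BR@np.array(q,float)
RA=np.column_stack([-BR[:,0],BR[:,1],-BR[:,2]])          # tool square to the cradle plate
RK=Ro.from_euler('xyz',[np.pi,0,np.pi-.197]).as_matrix() # tool for the rack
def go(pos,R,p0=None,R0=None):
    s=bot.state(); p0=s["tool_pos"] if p0 is None else p0; R0=Ro.from_euler('xyz',s["tcp_rot"]).as_matrix() if R0 is None else R0
    r=Ro.from_matrix(R@R0.T).as_rotvec()
    print(((pos-p0)/250).round(3).tolist()+(r/(np.pi/2)).round(4).tolist())
E
python3 - <<'E'
from h import *
g=bed(0,-50,61+6+70); print(g); go(g,RA); via=np.array([520,100,330.]); go(via,RA); go(g,RA,via,RA)
E
```

```text
[ 542.25283498 -323.12823264  258.68535618]
[1.51, -3.703, 0.012, -0.0208, -0.2553, 0.2299]
[1.421, -2.011, 0.297, -0.0208, -0.2553, 0.2299]
[0.089, -1.693, -0.285, 0.0, 0.0, 0.0]
```

Call:
apply_moves([
  [0.75,-1,0.15,-0.01,-0.127,0.115],
  [0.75,-1,0.15,-0.01,-0.127,0.115],
  [0.75,-1,0.15,-0.01,-0.127,0.115],
  [0.75,-1,0.15,-0.01,-0.127,0.115],
  [0.75,-1,0.15,-0.01,-0.127,0.115],
  [0.75,-1,0.15,-0.01,-0.127,0.115],
  [0.75,-1,0.15,-0.01,-0.127,0.115],
  [0.75,-1,0.15,-0.01,-0.127,0.115],
], jaw=-1)

```text
t: 0.77
tool_pos: [353.7, 349.9, 294.2]
tcp_rot: [3.122, 0.199, 3.053]
contact_force: [0.7, 0.2, -0.7]
width: 85.0
finger_force: 0.0
```

Call:
apply_moves([
  [0.67,-1,0.15,-0.01,-0.127,0.115],
  [0.67,-1,0.15,-0.01,-0.127,0.115],
  [0.67,-1,0.15,-0.01,-0.127,0.115],
  [0.67,-1,0.15,-0.01,-0.127,0.115],
  [0.67,-1,0.15,-0.01,-0.127,0.115],
  [0.67,-1,0.15,-0.01,-0.127,0.115],
  [0.67,-1,0.15,-0.01,-0.127,0.115],
  [0.67,-1,0.15,-0.01,-0.127,0.115],
])

```text
t: 1.43
tool_pos: [522.6, 98.6, 332.3]
tcp_rot: [3.14, 0.4, -3.045]
contact_force: [0.0, 1.1, 0.3]
width: 85.2
finger_force: 0.0
```

Call:
apply_moves([
  [0.05,-1,0,0,0,0],
  [0.05,-1,0,0,0,0],
  [0.05,-1,0,0,0,0],
  [0.05,-1,0,0,0,0],
  [0.05,-1,0,0,0,0],
  [0.05,-1,0,0,0,0],
  [0.05,-1,0,0,0,0],
  [0.05,-1,0,0,0,0],
])

```text
t: 2.1
tool_pos: [532.0, -149.6, 330.8]
tcp_rot: [3.139, 0.397, -3.047]
contact_force: [-0.1, -0.0, -0.2]
width: 85.0
finger_force: 0.0
```

```bash
python3 - <<'E'
from h import *
g=bed(0,-50,61+6+70); go(g,RA); print(bot.state()["t"],bot.state()["qpos"].round(2))
E
```

```text
[0.041, -0.694, -0.289, -0.0013, -0.0018, 0.0021]
2.1 [-0.51  0.18  1.69  0.27  0.96 -2.3 ]
```

Call:
apply_moves([
  [0.04,-0.694,-0.29,0,-0.002,0.002],
  [0.04,-0.694,-0.29,0,-0.002,0.002],
  [0.04,-0.694,-0.29,0,-0.002,0.002],
  [0.04,-0.694,-0.29,0,-0.002,0.002],
  [0.04,-0.694,-0.29,0,-0.002,0.002],
  [0.04,-0.694,-0.29,0,-0.002,0.002],
  [0.04,-0.694,-0.29,0,-0.002,0.002],
])

```text
t: 2.68
tool_pos: [542.2, -320.1, 257.8]
tcp_rot: [3.138, 0.4, -3.04]
contact_force: [0.7, 0.6, -0.5]
width: 85.6
finger_force: 0.0
```

```bash
python3 - <<'E'
from h import *
import cv2
s=bot.state(); im=bot.capture("wrist"); q=(s["tool_pos"],s["tcp_rot"])
print(s["tool_pos"])
for n,p in dict(knobtop=(0,-50,79),posttop=(0,95,82),stop=(-80,0,-5),c1=(105,60,-48),c2=(105,-60,-48)).items():
    u=projw(bed(*p),*q); print(n,u.round(1)); cv2.drawMarker(im,tuple(int(round(x)) for x in u),(255,0,255),1,10)
cv2.imwrite("pics/w1.png",im)
E
```

```text
[ 542.20734011 -320.10284985  257.82037974]
knobtop [273.3 248.7]
posttop [485.6 245.3]
stop [337.7 109.3]
c1 [373.8 282. ]
c2 [266.5 284.1]
```

View pics/w1.png

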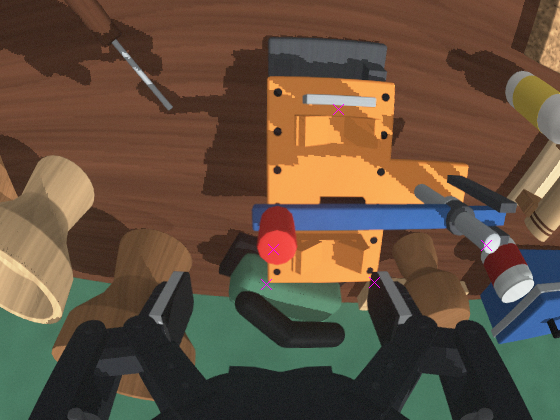

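The wrist view puts the knob top at (277,250) against a prediction of (273,249), the post top at (490,241) and the stop's edge at (340,105). That means the cradle is about 3 mm further left (+y), so I correct the estimate and descend.

```bash
sed -i 's/BED=.*;BY/BED=np.array([589.7,-265.5,132.5]);BY/' h.py; python3 - <<'E'
from h import *
go(bed(0,-50,67+20),RA); go(bed(0,-50,67),RA)
E
```

```text
[0.074, 0.003, -0.183, -0.0018, 0.0001, -0.0029]
[0.105, 0.006, -0.257, -0.0018, 0.0001, -0.0029]
```

Call:
apply_moves([
  [0.05,0.0,-0.12,0,0,0],
  [0.075,0.003,-0.183,0,0,0],
  [0.09,0.005,-0.22,0,0,0],
  [0.105,0.006,-0.257,0,0,0],
  [0.105,0.006,-0.257,0,0,0],
  [0.105,0.006,-0.257,0,0,0],
])

```text
t: 3.23
tool_pos: [568.7, -318.5, 195.0]
tcp_rot: [3.14, 0.401, -3.038]
contact_force: [-0.3, -0.3, 0.3]
width: 85.1
finger_force: 0.0
```

Call:
apply_moves([
  [0,0,0,0,0,0],
  [0,0,0,0,0,0],
  [0,0,0,0,0,0],
  [0,0,0,0,0,0],
  [0,0,0,0,0,0],
  [0,0,0,0,0,0],
  [0,0,0,0,0,0],
  [0,0,0,0,0,0],
  [0,0,0,0,0,0],
  [0,0,0,0,0,0],
  [0,0,0,0,0,0],
  [0,0,0,0,0,0],
], jaw=1)

```text
t: 4.23
tool_pos: [568.6, -319.5, 194.7]
tcp_rot: [3.14, 0.401, -3.039]
contact_force: [-0.8, -5.0, 2.5]
width: 23.2
finger_force: 58.7
```

```bash
python3 - <<'E'
from h import *
s=bot.state(); print(BR.T@(s["tool_pos"]-BED)); p0=s["tool_pos"]
for l in (10,20,34): print((BR[:,2]*l/250).round(4))
# swing at lift 34 : offsets from current, per turn
for a in np.arange(0,1.55,.125):
    print(round(a,3),((BR@np.array([145*np.sin(a),145*(1-np.cos(a)),0]))/250).round(3).tolist())
a=1.5;print(a,((BR@np.array([145*np.sin(a),145*(1-np.cos(a)),0]))/250).round(3).tolist())
E
```

```text
[ 6.98771950e-03 -5.16165490e+01  6.75140155e+01]
[-0.0155 -0.0015  0.0368]
[-0.031  -0.0031  0.0737]
[-0.0527 -0.0052  0.1253]
0.0 [0.0, 0.0, 0.0]
0.125 [0.066, 0.011, 0.028]
0.25 [0.13, 0.031, 0.056]
0.375 [0.191, 0.059, 0.083]
0.5 [0.248, 0.096, 0.108]
0.625 [0.3, 0.14, 0.132]
0.75 [0.347, 0.191, 0.154]
0.875 [0.387, 0.248, 0.173]
1.0 [0.421, 0.31, 0.19]
1.125 [0.447, 0.376, 0.204]
1.25 [0.465, 0.445, 0.214]
1.375 [0.475, 0.517, 0.222]
1.5 [0.477, 0.589, 0.225]
1.5 [0.477, 0.589, 0.225]
```

Call:
apply_moves([
  [-0.008,-0.001,0.018,0,0,0],
  [-0.0155,-0.0015,0.0368,0,0,0],
  [-0.023,-0.002,0.055,0,0,0],
  [-0.031,-0.003,0.074,0,0,0],
  [-0.039,-0.004,0.092,0,0,0],
  [-0.047,-0.0045,0.11,0,0,0],
  [-0.055,-0.0055,0.13,0,0,0],
  [-0.055,-0.0055,0.13,0,0,0],
  [-0.055,-0.0055,0.13,0,0,0],
  [-0.055,-0.0055,0.13,0,0,0],
])

```text
t: 5.07
tool_pos: [554.4, -319.9, 226.3]
tcp_rot: [3.139, 0.4, -3.04]
contact_force: [6.0, -0.0, -14.0]
width: 22.4
finger_force: 60.0
```

Call:
apply_moves([
  [0.066,0.011,0.028,0,0,0],
  [0.13,0.031,0.056,0,0,0],
  [0.191,0.059,0.083,0,0,0],
  [0.248,0.096,0.108,0,0,0],
  [0.3,0.14,0.132,0,0,0],
  [0.347,0.191,0.154,0,0,0],
  [0.387,0.248,0.173,0,0,0],
  [0.421,0.31,0.19,0,0,0],
  [0.447,0.376,0.204,0,0,0],
  [0.465,0.445,0.214,0,0,0],
  [0.475,0.517,0.222,0,0,0],
  [0.477,0.589,0.225,0,0,0],
])

```text
t: 6.07
tool_pos: [673.0, -171.6, 281.5]
tcp_rot: [3.138, 0.397, -3.04]
contact_force: [0.6, -1.3, -16.3]
width: 22.6
finger_force: 59.5
```

```bash
python3 - <<'E'
from h import *
s=bot.state(); print(BR.T@(s["tool_pos"]-BED),s["contact_force"],s["torque"],s["qpos"].round(2)); print((-BR[:,2]*np.array([[10],[20],[30],[35]])/250).round(4).tolist())
E
```

```text
[142.87182213  85.17356044 101.36474179] [  0.59490458  -1.27858387 -16.26713501] [-0.32721786  0.69616716 -0.09237269] [-0.42  0.43  1.45  0.25  0.93 -2.22]
[[0.0155, 0.0015, -0.0368], [0.031, 0.0031, -0.0737], [0.0465, 0.0046, -0.1105], [0.0543, 0.0054, -0.1289]]
```

Call:
apply_moves([
  [0.008,0.001,-0.018,0,0,0],
  [0.0155,0.0015,-0.037,0,0,0],
  [0.023,0.002,-0.055,0,0,0],
  [0.031,0.003,-0.074,0,0,0],
  [0.039,0.004,-0.092,0,0,0],
  [0.047,0.0045,-0.11,0,0,0],
  [0.055,0.0055,-0.13,0,0,0],
  [0.055,0.0055,-0.13,0,0,0],
  [0.055,0.0055,-0.13,0,0,0],
])

```text
t: 6.82
tool_pos: [688.1, -172.3, 251.3]
tcp_rot: [3.14, 0.402, -3.039]
contact_force: [-6.0, 0.4, -2.8]
width: 22.7
finger_force: 60.9
```

Call:
apply_moves([
  [0,0,0,0,0,0],
  [0,0,0,0,0,0],
  [0,0,0,0,0,0],
  [0,0,0,0,0,0],
  [0,0,0,0,0,0],
  [0,0,0,0,0,0],
  [0,0,0,0,0,0],
  [0,0,0,0,0,0],
  [0,0,0,0,0,0],
], jaw=-1)

```text
t: 7.57
tool_pos: [687.8, -171.8, 250.8]
tcp_rot: [3.14, 0.401, -3.039]
contact_force: [-0.1, 0.5, -0.1]
width: 85.2
finger_force: 0.0
```

```bash
python3 - <<'E'
from h import *
s=bot.state(); print(BR.T@(s["tool_pos"]-BED),s["width"]); p=s["tool_pos"]+BR[:,2]*75; go(p,RA)
c=np.array([593.5,108.2,58+6+70.]); c2=np.array([593.5,50,200.]); go(c2,RK,p,RA); go(c,RK,c2,RK)
E
```

```text
[144.4827678   83.50056124  67.32263314] 85.22510780489674
[-0.116, -0.012, 0.276, -0.0011, 0.0006, -0.0025]
[-0.261, 0.899, -0.479, 0.0125, 0.2553, -0.1859]
[0.0, 0.233, -0.264, 0.0, 0.0, 0.0]
```

Call:
apply_moves([
  [-0.05,-0.005,0.12,0,0,0],
  [-0.116,-0.012,0.276,0,0,0],
  [-0.116,-0.012,0.276,0,0,0],
  [-0.377,0.887,0.1,0.0115,0.256,-0.188],
  [-0.377,0.887,0.1,0.0115,0.256,-0.188],
  [-0.377,0.887,0.1,0.0115,0.256,-0.188],
  [-0.377,0.887,0.1,0.0115,0.256,-0.188],
  [-0.377,0.887,0.0,0.0115,0.256,-0.188],
  [-0.377,0.887,-0.1,0.0115,0.256,-0.188],
  [-0.377,0.887,-0.2,0.0115,0.256,-0.188],
  [-0.377,0.887,-0.2,0.0115,0.256,-0.188],
  [-0.377,0.887,-0.2,0.0115,0.256,-0.188],
])

```text
t: 8.57
tool_pos: [592.6, 50.4, 199.6]
tcp_rot: [3.142, -0.003, 2.946]
contact_force: [1.7, 0.7, 0.8]
width: 85.4
finger_force: 0.0
```

```bash
python3 - <<'E'
from h import *
import cv2
s=bot.state(); im=bot.capture("wrist"); q=(s["tool_pos"],s["tcp_rot"]); print(q)
c=np.array([593.5,108.2,58.]); x=np.array([np.cos(.197),-np.sin(.197),0])
for k in (-80,0,80):
    u=projw(c+k*x,*q); print(k,u.round(1)); cv2.drawMarker(im,tuple(int(round(v)) for v in u),(255,0,255),1,10)
cv2.imwrite("pics/w2.png",im); go(c+[0,0,76],RK)
E
```

```text
(array([592.55570833,  50.35193323, 199.63932455]), array([ 3.14156317, -0.00347319,  2.94613479]))
-80 [351.2  97.9]
0 [347.1 194. ]
80 [340.4 276.6]
[-0.002, 0.235, -0.27, -0.0003, 0.0001, -0.0003]
```

View pics/w2.png

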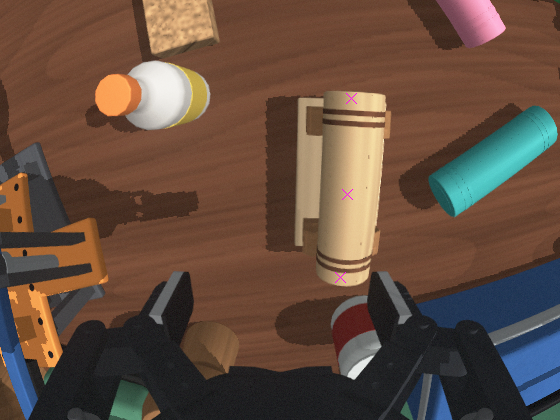

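The barrel lies at columns 320–383, centred within about 3 px (2 mm) of the prediction, and its ends at rows 92 and 284 are symmetric. It shows dark rings, with the turquoise (495,160) and pink (470,20) look-alikes well away. I go above it, descend and grip.

Call:
apply_moves([
  [0.004,0.24,-0.15,0,0.0,0],
  [0.004,0.24,-0.25,0,0.0,0],
  [0.004,0.24,-0.25,0,0.0,0],
  [0.004,0.24,-0.4,0,0,0],
  [0.004,0.24,-0.49,0,0,0],
  [0.004,0.24,-0.543,0,0,0],
  [0.004,0.24,-0.543,0,0,0],
  [0.004,0.24,-0.543,0,0,0],
])

```text
t: 9.28
tool_pos: [596.0, 108.8, 66.6]
tcp_rot: [3.14, 0.002, 2.943]
contact_force: [0.1, 0.1, -0.1]
width: 85.5
finger_force: 0.0
```

Call:
apply_moves([
  [0,0,0,0,0,0],
  [0,0,0,0,0,0],
  [0,0,0,0,0,0],
  [0,0,0,0,0,0],
  [0,0,0,0,0,0],
  [0,0,0,0,0,0],
  [0,0,0,0,0,0],
  [0,0,0,0,0,0],
  [0,0,0,0,0,0],
], jaw=1)

```text
t: 10.03
tool_pos: [595.3, 109.2, 66.8]
tcp_rot: [3.141, 0.002, 2.945]
contact_force: [-2.9, -7.5, 16.6]
width: 48.3
finger_force: 59.2
```

Call:
apply_moves([
  [0,0,0.05,0,0,0],
  [0,0,0.1,0,0,0],
  [0,0,0.2,0,0,0],
  [0,0,0.35,0,0,0],
  [0,0,0.5,0,0,0],
  [0,0,0.65,0,0,0],
  [0,0,0.8,0,0,0],
  [0,0,0.8,0,0,0],
  [0,0,0.8,0,0,0],
])

```text
t: 10.78
tool_pos: [595.4, 110.0, 267.7]
tcp_rot: [3.139, 0.005, 2.945]
contact_force: [-1.0, 0.9, -3.2]
width: 48.0
finger_force: 63.4
```

```bash
python3 - <<'E'
from h import *
import cv2
s=bot.state(); print(s["contact_force"],s["tool_pos"],s["width"])
g=bed(4,0,8.5+90); go(g,RA); go(bed(4,0,8.5+15),RA,g,RA)
cv2.imwrite("pics/w3.png",bot.capture("wrist"))
E
```

```text
[-0.95849838  0.90738413 -3.17211759] [595.35358983 109.9918679  267.65733745] 47.97364510830801
[-0.161, -1.516, -0.172, -0.0137, -0.2522, 0.1856]
[0.116, 0.012, -0.276, 0.0, 0.0, 0.0]
```

View pics/w3.png

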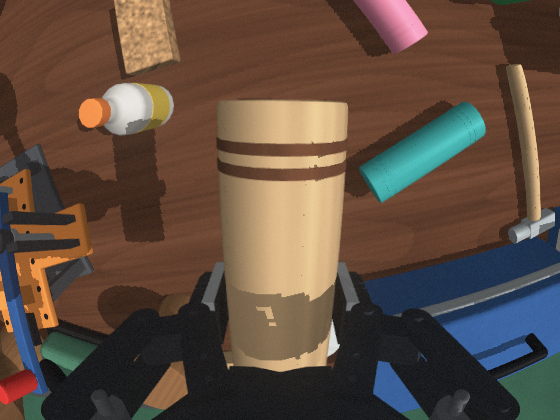

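The barrel is held squarely: its lower end is at (282,103), centred between the fingers, and it is clear of the rack. Next I carry it high over the post to the cradle.

Call:
apply_moves([
  [-0.04,0,0.1,-0.002,-0.03,0.02],
  [-0.15,-0.15,0.2,-0.007,-0.07,0.05],
  [-0.15,-0.3,0.2,-0.007,-0.126,0.093],
  [-0.15,-0.45,0.2,-0.007,-0.126,0.093],
  [-0.15,-0.6,0.2,-0.007,-0.126,0.093],
  [-0.15,-0.75,0.2,-0.0137,-0.18,0.14],
  [-0.2,-0.85,0.2,-0.0137,-0.2522,0.1856],
  [-0.25,-0.95,0.2,-0.0137,-0.2522,0.1856],
  [-0.295,-1,0.2,-0.0137,-0.2522,0.1856],
  [-0.295,-1,0.2,-0.0137,-0.2522,0.1856],
])

```text
t: 11.67
tool_pos: [517.8, -142.3, 313.0]
tcp_rot: [3.141, 0.392, -3.047]
contact_force: [0.6, -0.8, -2.4]
width: 48.4
finger_force: 63.5
```

Call:
apply_moves([
  [0,-0.13,0,0,0,0],
  [0,-0.26,0,0,0,0],
  [0,-0.4,0,0,0,0],
  [0,-0.48,-0.02,0,0,0],
  [0,-0.53,-0.05,0,0,0],
  [0,-0.53,-0.05,0,0,0],
  [0,-0.53,-0.05,0,0,0],
])

```text
t: 12.25
tool_pos: [520.3, -272.1, 300.8]
tcp_rot: [3.14, 0.393, -3.045]
contact_force: [-0.3, 0.2, -2.4]
width: 48.6
finger_force: 63.5
```

```bash
python3 - <<'E'
from h import *
import cv2
s=bot.state(); print(BR.T@(s["tool_pos"]-BED),s["tool_pos"],s["contact_force"],s["width"],s["qpos"].round(2))
for z in (60,30,15): go(bed(7,0,8.8+z),RA)
q=(s["tool_pos"],s["tcp_rot"]); R=Ro.from_euler('xyz',q[1]).as_matrix()
for o in (-4,0,4): print(o,projw(q[0]+R@np.array([80+o,0,8.8-25]),*q).round(1))
cv2.imwrite("pics/w4.png",bot.capture("wrist"))
E
```

```text
[  1.32254248   0.24360346 182.20038839] [ 520.28334431 -272.14998679  300.83269314] [-0.3114815   0.20289614 -2.40288094] 48.58036625109466 [-0.74  0.28  1.63  0.35  0.98 -2.56]
[0.197, 0.019, -0.409, -0.0005, -0.0046, 0.0009]
[0.243, 0.023, -0.519, -0.0005, -0.0046, 0.0009]
[0.266, 0.025, -0.575, -0.0005, -0.0046, 0.0009]
-4 [277.5 131. ]
0 [277.5 118.3]
4 [277.4 105.6]
```

View pics/w4.png

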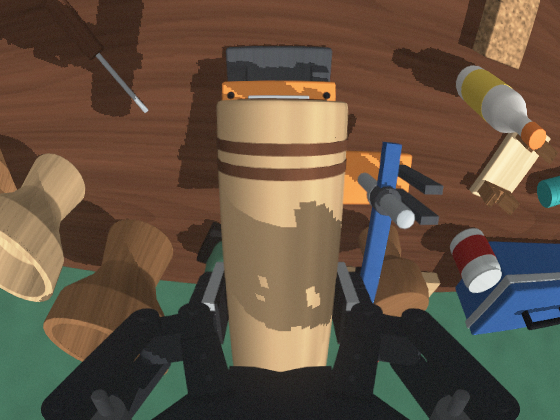

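The barrel is above the cradle. Its end is at row 101, so the barrel centre is about 4 mm below the TCP along the slope. The plate is centred at column 278, the bar lies aside at (382,220), and the way down is clear. Together with the knob-grip reading this says to shift the cradle back 1.5 mm in y.

```bash
sed -i 's/-265.5/-267.0/' h.py; python3 - <<'E'
from h import *
for z in (60,25,10,4,0): go(bed(9,0,8.8+z),RA)
E
```

```text
[0.203, 0.011, -0.408, -0.0001, -0.0041, 0.0004]
[0.257, 0.017, -0.537, -0.0001, -0.0041, 0.0004]
[0.281, 0.019, -0.593, -0.0001, -0.0041, 0.0004]
[0.29, 0.02, -0.615, -0.0001, -0.0041, 0.0004]
[0.296, 0.02, -0.629, -0.0001, -0.0041, 0.0004]
```

Call:
apply_moves([
  [0.05,0.005,-0.1,0,-0.004,0],
  [0.1,0.005,-0.2,0,-0.004,0],
  [0.15,0.008,-0.3,0,-0.004,0],
  [0.203,0.011,-0.408,0,-0.004,0],
  [0.23,0.015,-0.47,0,-0.004,0],
  [0.257,0.017,-0.537,0,-0.004,0],
  [0.27,0.018,-0.57,0,-0.004,0],
  [0.281,0.019,-0.593,0,-0.004,0],
  [0.285,0.02,-0.605,0,-0.004,0],
  [0.285,0.02,-0.605,0,-0.004,0],
])

```text
t: 13.13
tool_pos: [592.1, -267.2, 151.4]
tcp_rot: [-3.14, 0.402, -3.042]
contact_force: [-0.5, 0.3, -1.9]
width: 48.2
finger_force: 63.6
```

```bash
python3 - <<'E'
from h import *
s=bot.state(); print(BR.T@(s["tool_pos"]-BED),BR.T@s["contact_force"],BR.T@s["torque"],s["width"])
E
```

```text
[ 9.59566176 -0.42918288 16.50159111] [-1.19806334  0.30010896 -1.57883847] [0.00428199 0.28273662 0.05774296] 48.24285977042355
```

Call:
apply_moves([
  [0.0025,0,-0.0055,0,0,0],
  [0.0045,0,-0.011,0,0,0],
  [0.007,0,-0.0165,0,0,0],
  [0.009,0,-0.022,0,0,0],
  [0.009,0,-0.022,0,0,0],
])

```text
t: 13.55
tool_pos: [593.9, -267.4, 148.2]
tcp_rot: [-3.139, 0.403, -3.042]
contact_force: [-21.6, 8.6, 35.1]
width: 48.6
finger_force: 68.0
```

Call:
apply_moves([
  [0.0015,0,-0.0037,0,0,0],
  [0.003,0,-0.0074,0,0,0],
  [0.003,0,-0.0074,0,0,0],
])

```text
t: 13.8
tool_pos: [594.4, -266.9, 147.0]
tcp_rot: [-3.139, 0.403, -3.041]
contact_force: [-29.6, 13.7, 50.9]
width: 48.4
finger_force: 71.4
```

```bash
python3 - <<'E'
from h import *
s=bot.state(); print(BR.T@(s["tool_pos"]-BED),BR.T@s["contact_force"],BR.T@s["torque"],s["width"]); print(BR[:,0]/250)
E
```

```text
[ 9.95475449 -0.3263215  11.54085933] [-6.04504481 16.60546662 57.84939842] [2.48174217 1.31563654 0.28714301] 48.44500786160312
[0.0036662  0.00036414 0.00155767]
```

Call:
apply_moves([
  [-0.004,0.003,0.008,0,0,0],
  [-0.0075,0.0053,0.0162,0,0,0],
  [-0.0075,0.0053,0.0162,0,0,0],
  [-0.0075,0.0053,0.0162,0,0,0],
])

```text
t: 14.13
tool_pos: [593.2, -266.5, 148.1]
tcp_rot: [-3.139, 0.402, -3.043]
contact_force: [-0.0, -1.1, -2.5]
width: 48.2
finger_force: 65.1
```

```bash
python3 - <<'E'
from h import *
s=bot.state(); print(BR.T@(s["tool_pos"]-BED),BR.T@s["contact_force"],BR.T@s["torque"],s["width"])
E
```

```text
[ 9.34134082  0.17577896 13.01744031] [-1.11668898 -1.12178928 -2.27253565] [ 0.01038276  0.31574626 -0.03571382] 48.173714632564234
```

Call:
apply_moves([
  [-0.0037,-0.0004,-0.0016,0,0,0],
  [-0.0073,-0.0007,-0.0031,0,0,0],
  [-0.011,-0.0011,-0.0047,0,0,0],
  [-0.0147,-0.0015,-0.0062,0,0,0],
  [-0.0147,-0.0015,-0.0062,0,0,0],
])

```text
t: 14.55
tool_pos: [589.2, -266.6, 146.1]
tcp_rot: [-3.14, 0.401, -3.043]
contact_force: [0.4, 1.1, -2.4]
width: 48.0
finger_force: 65.1
```

```bash
python3 - <<'E'
from h import *
s=bot.state(); print(BR.T@(s["tool_pos"]-BED),BR.T@s["contact_force"],BR.T@s["torque"],s["width"])
E
```

```text
[ 4.90047098  0.39971448 12.74560492] [-0.43023362  1.04304225 -2.40221474] [-0.00563471  0.35830023  0.03239436] 48.00290237621237
```

No contact with the stop yet, so I keep sliding down.

Call:
apply_moves([
  [-0.0037,-0.0004,-0.0016,0,0,0],
  [-0.0073,-0.0007,-0.0031,0,0,0],
  [-0.011,-0.0011,-0.0047,0,0,0],
  [-0.011,-0.0011,-0.0047,0,0,0],
])

```text
t: 14.88
tool_pos: [587.1, -267.0, 145.6]
tcp_rot: [-3.139, 0.403, -3.043]
contact_force: [4.5, 1.9, -0.8]
width: 48.3
finger_force: 65.2
```

```bash
python3 - <<'E'
from h import *
s=bot.state(); print(BR.T@(s["tool_pos"]-BED),BR.T@s["contact_force"],BR.T@s["torque"],s["width"])
E
```

```text
[ 2.74916338  0.30093063 13.06021897] [ 3.96060257  1.41141505 -2.53282977] [ 0.28719386 -0.3396805  -0.05946534] 48.25313318186523
```

Call:
apply_moves([
  [-0.002,0,-0.003,0,0,0],
  [-0.002,-0.0004,-0.006,0,0,0],
  [-0.002,-0.0004,-0.006,0,0,0],
])

```text
t: 15.13
tool_pos: [587.5, -267.1, 144.9]
tcp_rot: [-3.139, 0.404, -3.042]
contact_force: [8.3, 5.5, 5.6]
width: 48.4
finger_force: 65.9
```

```bash
python3 - <<'E'
from h import *
s=bot.state(); print(BR.T@(s["tool_pos"]-BED),BR.T@s["contact_force"],BR.T@s["torque"],s["width"])
E
```

```text
[ 2.79768034  0.09914587 12.22715486] [10.25148313  4.67689709  1.74685282] [ 0.74793678 -1.36205771 -0.21035902] 48.42359408179725
```

Firmly against the stop (10 N) and beginning to bear on the V blocks. I lower another 0.8 mm, shift left slightly, then release.

Call:
apply_moves([
  [0.0012,0.002,-0.003,0,0,0],
  [0.0012,0.002,-0.003,0,0,0],
])

```text
t: 15.3
tool_pos: [587.6, -267.2, 144.6]
tcp_rot: [-3.137, 0.405, -3.042]
contact_force: [0.6, 1.4, 12.9]
width: 48.2
finger_force: 66.9
```

Call:
apply_moves([
  [0,0,0,0,0,0],
  [0,0,0,0,0,0],
  [0,0,0,0,0,0],
  [0,0,0,0,0,0],
  [0,0,0,0,0,0],
  [0,0,0,0,0,0],
  [0,0,0,0,0,0],
  [0,0,0,0,0,0],
], jaw=-1)

```text
t: 15.97
tool_pos: [586.5, -266.5, 142.9]
tcp_rot: [-3.14, 0.402, -3.042]
contact_force: [-0.5, -0.3, 0.0]
width: 85.2
finger_force: 0.0
```

Call:
apply_moves([
  [-0.02,-0.002,0.05,0,0,0],
  [-0.06,-0.006,0.15,0,0,0],
  [-0.12,-0.012,0.3,0,0,0],
  [-0.16,-0.015,0.4,0,0,0],
  [-0.2,-0.02,0.48,0,0,0],
  [-0.2,-0.02,0.48,0,0,0],
  [-0.2,-0.02,0.48,0,0,0],
])

```text
t: 16.55
tool_pos: [536.3, -272.0, 265.0]
tcp_rot: [-3.137, 0.404, -3.042]
contact_force: [0.4, -0.8, -0.7]
width: 85.2
finger_force: 0.0
```

```bash
python3 - <<'E'
from h import *
import cv2
s=bot.state(); im=bot.capture("wrist"); q=(s["tool_pos"],s["tcp_rot"]); print(BR.T@(q[0]-BED))
for n,p in dict(end0=(-80,0,25),end1=(80,0,25),knob=(144.5,83.5,79),stop=(-80,0,-5)).items(): print(n,projw(bed(*p),*q).round(1))
sc=bot.capture("scene")[225:345,175:305]; cv2.imwrite("pics/w5.png",np.hstack([cv2.resize(im[:,160:460],None,fx=1.2,fy=1.2),cv2.resize(sc,(430,504),interpolation=cv2.INTER_CUBIC)]))
g=bed(144.5,83.5,67+70); go(g,RA); go(bed(144.5,83.5,67.3),RA,g,RA)
E
```

```text
[  2.18420835   0.29171481 142.94283645]
end0 [279.3 105.1]
end1 [279.4 297.3]
knob [374.7 387.5]
stop [279.6 104.5]
[0.498, 0.381, 0.208, 0.0009, 0.0009, 0.0005]
[0.108, 0.011, -0.257, 0.0, 0.0, 0.0]
```

View pics/w5.png

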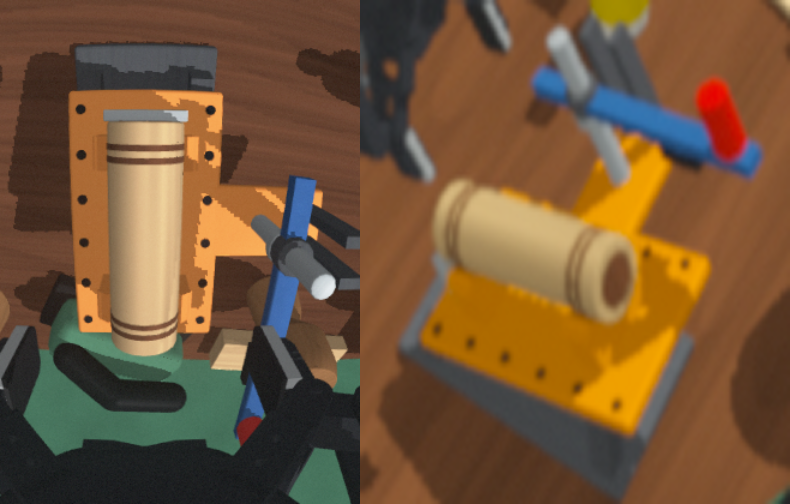

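The barrel lies straight in the V with its lower end touching the stop, and the bar is still aside with the knob at about (245,430) in the left half. I go back to the knob.

Call:
apply_moves([
  [0.14,0.1,0.06,0,0,0],
  [0.28,0.2,0.12,0,0,0],
  [0.4,0.3,0.17,0,0,0],
  [0.498,0.381,0.208,0,0,0],
  [0.498,0.381,0.208,0,0,0],
  [0.498,0.381,0.208,0,0,0],
  [0.53,0.385,0.12,0,0,0],
  [0.57,0.388,0.04,0,0,0],
  [0.606,0.392,-0.049,0,0,0],
  [0.606,0.392,-0.049,0,0,0],
  [0.606,0.392,-0.049,0,0,0],
  [0.606,0.392,-0.049,0,0,0],
])

```text
t: 17.65
tool_pos: [687.5, -174.1, 251.1]
tcp_rot: [-3.14, 0.401, -3.043]
contact_force: [-0.4, -0.3, -0.9]
width: 85.4
finger_force: 0.0
```

Call:
apply_moves([
  [0,0,0,0,0,0],
  [0,0,0,0,0,0],
  [0,0,0,0,0,0],
  [0,0,0,0,0,0],
  [0,0,0,0,0,0],
  [0,0,0,0,0,0],
  [0,0,0,0,0,0],
  [0,0,0,0,0,0],
  [0,0,0,0,0,0],
  [0,0,0,0,0,0],
  [0,0,0,0,0,0],
  [0,0,0,0,0,0],
], jaw=1)

```text
t: 18.65
tool_pos: [688.2, -173.6, 250.9]
tcp_rot: [-3.139, 0.402, -3.042]
contact_force: [1.0, 1.2, 2.1]
width: 22.3
finger_force: 58.6
```

Call:
apply_moves([
  [-0.008,-0.001,0.018,0,0,0],
  [-0.0155,-0.0015,0.0368,0,0,0],
  [-0.023,-0.002,0.055,0,0,0],
  [-0.031,-0.003,0.074,0,0,0],
  [-0.039,-0.004,0.092,0,0,0],
  [-0.047,-0.0045,0.11,0,0,0],
  [-0.055,-0.0055,0.13,0,0,0],
  [-0.058,-0.0057,0.137,0,0,0],
  [-0.058,-0.0057,0.137,0,0,0],
  [-0.058,-0.0057,0.137,0,0,0],
])

```text
t: 19.48
tool_pos: [672.4, -174.7, 284.2]
tcp_rot: [-3.141, 0.399, -3.043]
contact_force: [-5.2, 1.3, -17.8]
width: 22.6
finger_force: 59.5
```

```bash
python3 - <<'E'
from h import *
s=bot.state(); p=BR.T@(s["tool_pos"]-BED); print(p,BR.T@s["contact_force"],s["width"])
# knob at turn 0 was at y -51.6+1.5(old BED) => first grip pose in this frame:
k0=BR.T@(np.array([568.6,-319.5,194.7])-BED); print("k0",k0)
a0=1.49
for a in list(np.arange(a0,0.02,-.125))+[0]:
    print(round(a,3),((BR@np.array([145*(np.sin(a)-np.sin(a0)),-145*(np.cos(a)-np.cos(a0)),0]))/250).round(3).tolist())
E
```

```text
[143.30686517  83.68123871 104.14101558] [-11.61946465   1.82591063 -14.44270351] 22.623371772096547
k0 [  0.10319594 -50.15744436  67.4871849 ]
1.49 [0.0, 0.0, 0.0]
1.365 [-0.002, -0.072, -0.004]
1.24 [-0.013, -0.144, -0.012]
1.115 [-0.032, -0.213, -0.022]
0.99 [-0.059, -0.279, -0.036]
0.865 [-0.093, -0.34, -0.053]
0.74 [-0.134, -0.397, -0.073]
0.615 [-0.181, -0.447, -0.095]
0.49 [-0.234, -0.49, -0.119]
0.365 [-0.291, -0.526, -0.145]
0.24 [-0.352, -0.554, -0.171]
0.115 [-0.417, -0.573, -0.199]
0 [-0.477, -0.583, -0.225]
```

Call:
apply_moves([
  [-0.002,-0.072,-0.004,0,0,0],
  [-0.013,-0.144,-0.012,0,0,0],
  [-0.032,-0.213,-0.022,0,0,0],
  [-0.059,-0.279,-0.036,0,0,0],
  [-0.093,-0.34,-0.053,0,0,0],
  [-0.134,-0.397,-0.073,0,0,0],
  [-0.181,-0.447,-0.095,0,0,0],
  [-0.234,-0.49,-0.119,0,0,0],
  [-0.291,-0.526,-0.145,0,0,0],
  [-0.352,-0.554,-0.171,0,0,0],
  [-0.417,-0.573,-0.199,0,0,0],
  [-0.477,-0.583,-0.225,0,0,0],
])

```text
t: 20.48
tool_pos: [553.8, -320.3, 228.5]
tcp_rot: [-3.141, 0.402, -3.042]
contact_force: [5.9, 14.8, -13.8]
width: 22.8
finger_force: 60.3
```

Call:
apply_moves([
  [0,0,0,0,0,0],
  [0,0,0,0,0,0],
])

```text
t: 20.65
tool_pos: [553.7, -320.2, 228.5]
tcp_rot: [-3.141, 0.401, -3.043]
contact_force: [3.4, 9.9, -14.7]
width: 22.8
finger_force: 60.7
```

```bash
python3 - <<'E'
from h import *
s=bot.state(); p=BR.T@(s["tool_pos"]-BED); print(p,BR.T@s["contact_force"],s["width"])
print(((BR@np.array([0.1-p[0],-50.2-p[1],0]))/250).round(4)); print((-BR[:,2]*np.array([[5],[10],[15],[20],[25]])/250).round(4).tolist())
E
```

```text
[ -0.47377271 -49.40943499 104.41784263] [ -1.72657045   9.5536637  -15.22338977] 22.782210371023062
[ 0.0024 -0.0029  0.0009]
[[0.0078, 0.0008, -0.0184], [0.0155, 0.0015, -0.0368], [0.0233, 0.0023, -0.0553], [0.031, 0.0031, -0.0737], [0.0388, 0.0038, -0.0921]]
```

Call:
apply_moves([
  [0.004,0.003,-0.009,0,0,0],
  [0.0095,0.004,-0.0184,0,0,0],
  [0.0175,0.0045,-0.0368,0,0,0],
  [0.025,0.005,-0.0553,0,0,0],
  [0.033,0.006,-0.0737,0,0,0],
  [0.037,0.0063,-0.083,0,0,0],
  [0.0405,0.0068,-0.0921,0,0,0],
  [0.0405,0.0068,-0.0921,0,0,0],
  [0.0405,0.0068,-0.0921,0,0,0],
])

```text
t: 21.4
tool_pos: [565.3, -320.0, 208.9]
tcp_rot: [-3.136, 0.405, -3.041]
contact_force: [-17.3, 5.9, 25.5]
width: 22.7
finger_force: 64.4
```

```bash
python3 - <<'E'
from h import *
s=bot.state(); p=BR.T@(s["tool_pos"]-BED); print(p,BR.T@s["contact_force"],s["width"])
E
```

```text
[  2.56511523 -50.2871512   81.88117103] [-5.39288544  7.58980017 29.94618422] 22.74166497362608
```

Call:
apply_moves([
  [-0.002,-0.001,0.005,0,0,0],
  [-0.004,-0.001,0.0092,0,0,0],
  [-0.004,-0.001,0.0092,0,0,0],
  [-0.004,-0.001,0.0092,0,0,0],
])

```text
t: 21.73
tool_pos: [564.4, -319.6, 210.0]
tcp_rot: [-3.137, 0.405, -3.042]
contact_force: [-2.7, 7.4, 5.6]
width: 22.9
finger_force: 61.5
```

```bash
python3 - <<'E'
from h import *
s=bot.state(); p=BR.T@(s["tool_pos"]-BED); print(p,BR.T@s["contact_force"],s["width"])
E
```

```text
[  2.25259869 -49.82134782  83.21134469] [0.32528251 7.65795874 5.89812963] 22.85658537871004
```

```bash
python3 - <<'E'
from h import *
import cv2
a=bot.capture("side"); b=bot.capture("scene"); w=bot.capture("wrist")
s=bot.state()
r=lambda i,x,y,wd,h,W,H: cv2.resize(i[y:y+h,x:x+wd],(W,H),interpolation=cv2.INTER_CUBIC)
top=np.hstack([r(a,285,228,80,60,400,300),r(b,190,225,90,68,400,300)])
bot_=np.hstack([r(w,120,60,400,300,400,300),r(w,380,120,140,105,400,300)])
cv2.imwrite("pics/v10.png",np.vstack([top,bot_]))
E
```

```text
(no output)
```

View pics/v10.png

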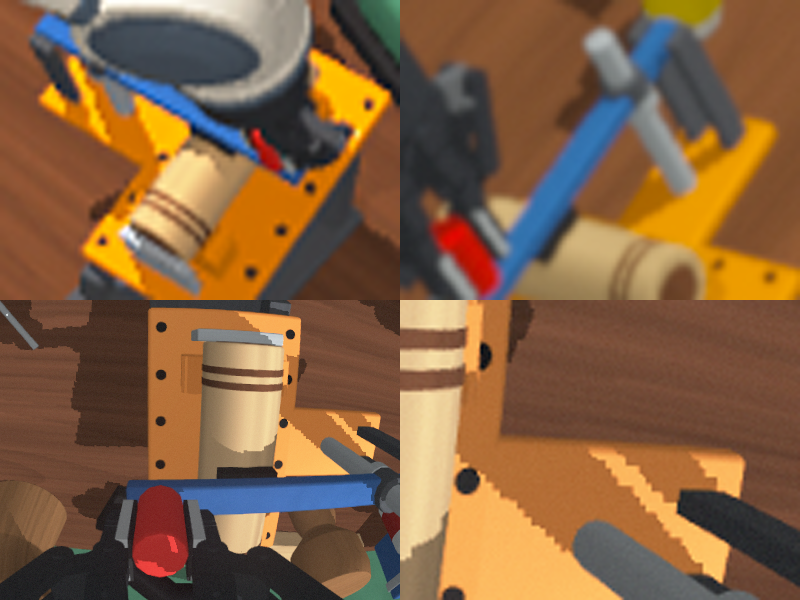

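```bash
cat > bar.py <<'E'
from h import *
import cv2
def blue(im): 
    h=cv2.cvtColor(im,cv2.COLOR_BGR2HSV); return ((h[...,0]>98)&(h[...,0]<122)&(h[...,1]>130)&(h[...,2]>60)).astype(np.float32)
def hullmask(n,B,turn,lift,y0,y1,S=4):
    pts=[]
    c,s=np.cos(turn),np.sin(turn)
    m=np.zeros((420*S,560*S),np.uint8)
    for (ya,yb,w) in ((y0,min(10,y1),9),(10,y1,7)):
        P=[]
        for x in(-w,w):
            for y in (ya,yb):
                for z in (21+lift,33+lift):
                    P.append(proj(n,BR@np.array([c*x-s*y,95+s*x+c*y,z])+B))
        cv2.fillConvexPoly(m,cv2.convexHull(np.int32(np.round((np.array(P)+.5)*S))),1)
    return cv2.resize(m.astype(np.float32),(560,420),interpolation=cv2.INTER_AREA)
def cost(im,n,B,turn,lift,y0,y1):
    m=hullmask(n,B,turn,lift,y0,y1); u=proj(n,BR@np.array([0,95,25])+B); 
    roi=cv2.dilate(hullmask(n,BED,0,7,y0,y1),np.ones((25,25)))>0
    return np.abs(blue(im)-m)[roi].sum()
E
python3 - <<'E'
from bar import *
from scipy.optimize import minimize
now=bot.capture("scene"); ini=cv2.imread("pics/scene0.png")
for y0,y1 in ((-90,50),(-70,50)):
    f0=lambda p:cost(ini,"scene",BED+BR@np.array([p[0],0,p[1]]),0,0,y0,y1)
    best=min(((f0((a,b)),a,b) for a in np.arange(-5,5.1,1) for b in np.arange(-5,5.1,1)))
    f1=lambda t,l:cost(now,"scene",BED+BR@np.array([best[1],0,best[2]]),t,l,y0,y1)
    print(best, sorted((round(float(f1(t,l)),1),round(float(t),3),l) for t in np.arange(-.12,.121,.02) for l in range(0,33,2))[:6])
E
```

```text
Traceback (most recent call last):
  File "bar.py", line 19, in cost
    roi=cv2.dilate(hullmask(n,BED,0,7,y0,y1),np.ones((25,25)))>0
                   ~~~~~~~~^^^^^^^^^^^^^^^^^
  File "bar.py", line 14, in hullmask
    P.append(proj(n,BR@np.array([c*x-s*y,95+s*x+c*y,z])+B))
             ~~~~^^^^^^^^^^^^^^^^^^^^^^^^^^^^^^^^^^^^^^^^^
  File "h.py", line 7, in proj
    i=bot.camera_info(n); c=np.asarray(i["R"])@X+np.ravel(i["t"]); return np.array([i["cx"],i["cy"]])+f(i)*c[:2]/c[2]
ValueError: time passes only in moves, steps and waits
```

```bash
sed -i 's/^def f(i)/import functools\nci=functools.lru_cache(None)(bot.camera_info)\ndef f(i)/; s/i=bot.camera_info(/i=ci(/' h.py
python3 - <<'E'
from bar import *
now=bot.capture("scene"); ini=cv2.imread("pics/scene0.png"); cv2.imwrite("pics/now.png",now)
for y0,y1 in ((-90,50),(-70,50)):
    f0=lambda p:cost(ini,"scene",BED+BR@np.array([p[0],0,p[1]]),0,0,y0,y1)
    best=min(((f0((a,b)),a,b) for a in np.arange(-5,5.1,1) for b in np.arange(-5,5.1,1)))
    f1=lambda t,l:cost(now,"scene",BED+BR@np.array([best[1],0,best[2]]),t,l,y0,y1)
    print(best, sorted((round(float(f1(t,l)),1),round(float(t),3),l) for t in np.arange(-.12,.121,.02) for l in range(0,33,2))[:6])
E
```

```text
(np.float32(271.9375), np.float64(-5.0), np.float64(-3.0)) [(241.1, 0.02, 14), (243.2, 0.04, 14), (244.0, 0.0, 14), (246.1, 0.04, 16), (248.3, 0.02, 16), (248.6, 0.06, 14)]
(np.float32(264.0), np.float64(-5.0), np.float64(-1.0)) [(262.4, 0.02, 12), (263.1, 0.04, 12), (264.2, 0.02, 14), (265.8, 0.06, 12), (268.6, 0.0, 12), (269.5, -0.02, 14)]
```

Call:
apply_moves([
  [0,0.003,0,0,0,0],
  [0,0.003,0,0,0,0],
  [0,0.003,0,0,0,0],
  [0,0.003,0,0,0,0],
  [0,0.003,0,0,0,0],
  [0,0.003,0,0,0,0],
  [0,0.003,0,0,0,0],
  [0,0.003,0,0,0,0],
], jaw=-1)

```text
t: 22.65
tool_pos: [563.4, -318.6, 208.0]
tcp_rot: [-3.14, 0.402, -3.042]
contact_force: [0.0, 0.4, 0.3]
width: 85.2
finger_force: 0.0
```

```bash
python3 - <<'E'
from bar import *
now=bot.capture("scene"); ini=cv2.imread("pics/scene0.png"); old=cv2.imread("pics/now.png")
s=bot.state(); print(BR.T@(s["tool_pos"]-BED),BR.T@s["contact_force"])
for y0,y1 in ((-90,50),(-70,20)):
    for im in (ini,old,now):
        f1=lambda t,l:cost(im,"scene",BED+BR@np.array([-4,0,-2]),t,l,y0,y1)
        print(sorted((round(float(f1(t,l)),1),round(float(t),3),float(l)) for t in np.arange(-.08,.081,.02) for l in np.arange(-3,20,1))[:3])
E
```

```text
[  0.61507596 -48.70505624  81.69790797] [-0.65116375 -0.67933649  0.09750491]
[(269.8, 0.04, 2.0), (274.8, 0.0, 1.0), (275.2, 0.02, 3.0)]
[(246.2, 0.0, 13.0), (246.2, 0.02, 14.0), (247.7, 0.04, 14.0)]
[(262.8, 0.02, 12.0), (262.8, 0.04, 12.0), (264.4, 0.04, 11.0)]
[(262.1, -0.08, -2.0), (264.7, -0.02, -1.0), (264.9, -0.06, -1.0)]
[(294.9, -0.02, 14.0), (295.0, -0.08, 11.0), (295.1, -0.04, 11.0)]
[(293.0, -0.04, 11.0), (294.6, 0.02, 12.0), (295.8, 0.02, 14.0)]
```

Call:
apply_moves([
  [-0.02,-0.002,0.05,0,0,0],
  [-0.06,-0.006,0.14,0,0,0],
  [-0.1,-0.01,0.24,0,0,0],
  [-0.14,-0.014,0.33,0,0,0],
  [-0.2,-0.02,0.47,0,0,0],
  [-0.2,-0.02,0.47,0,0,0],
  [-0.2,-0.02,0.47,0,0,0],
  [-0.2,-0.02,0.47,0,0,0],
])

```text
t: 23.37
tool_pos: [513.3, -323.5, 325.3]
tcp_rot: [-3.14, 0.402, -3.043]
contact_force: [-0.4, -0.4, -0.8]
width: 85.2
finger_force: 0.0
```

```bash
python3 - <<'E'
from bar import *
s=bot.state(); print(BR.T@(s["tool_pos"]-BED),s["contact_force"])
ini=[cv2.imread(f"pics/{n}0.png") for n in ("scene","side")]; now=[bot.capture(n) for n in ("scene","side")]
def red(im,n):
    h=cv2.cvtColor(im,cv2.COLOR_BGR2HSV); m=((h[...,0]<6)|(h[...,0]>174))&(h[...,1]>190)&(h[...,2]>110)
    u=proj(n,bed(0,-50,66)); yy,xx=np.mgrid[:420,:560]; m&=np.hypot(xx-u[0],yy-u[1])<22
    return np.array([xx[m].mean(),yy[m].mean()]),m.sum()
d=[]
J=[]
for k,n in enumerate(("scene","side")):
    a,na=red(ini[k],n); b,nb=red(now[k],n); print(n,a.round(2),na,b.round(2),nb)
    d+=list(b-a); p0=proj(n,bed(0,-50,56)); J+=[[ (proj(n,bed(1,-50,56))-p0)[i], (proj(n,bed(0,-50,57))-p0)[i]] for i in (0,1)]
x,r,*_=np.linalg.lstsq(np.array(J),np.array(d),rcond=None); print("knob shift along slope, lift (mm):",x.round(2),r)
E
```

```text
[-7.25145992e-02 -4.86249502e+01  2.09384630e+02] [-0.39629805 -0.43555496 -0.83659002]
scene [205.5  286.14] 149 [203.98 283.84] 152
side [339.5 258. ] 62 [339.4  256.53] 62
knob shift along slope, lift (mm): [1.4  9.83] [0.02710141]
```

The knob rose 9.8 mm from its empty position with nearly no turn, so the bar is in its fork with the pad pressing on the barrel. The gripper is about 110 mm clear of the knob, so I hand the job in.

```bash
python3 -c "
from rig import bot
print(bot.sign_off())"
```

```text
the job is handed in; nothing more can be done
None
```

The job is handed in at about 23 s: the barrel lies in the V against the end stop, the clamp bar is back in its fork with the pad on the barrel (about 9.8 mm lift), and the gripper is clear.

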